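# Prop open the calibrator's guard and set its trim knob

### The job

Use the yellow prop to lift the calibrator's sprung clear guard by its orange front edge, swing the guard up, feel for the square socket in the blue plate and push the prop's foot fully home in it so that its toe keeps the guard open, and let go of the prop. Then turn the black trim knob clockwise until its white pointer is on the red mark. Work gently: do not press the prop hard against the calibrator, and leave the other things on the bench alone.

Things in the scene. Friction and masses are not known exactly. Their poses are not given: they have to be found in the camera images.
- calibrator: Grey box fixed to the bench, 160 (x) x 200 (y) x 75 mm high, display side to the robot. Origin: centre of its underside; x runs from front to rear, z up. Knob axis at x = -28, y = 0. Guard hinge axis along y at x = 45, z = 84 mm. Blue plate, top at z = 77: its 17 mm square socket, 28 mm deep, almost sharp-edged, has its axis at x = 43, y = 45, but up to 5 mm off either way in x and in y.
- guard (a joint): Opening angle of the guard, rad: 0 closed, 1.57 plate upright, stop at 1.85. It tips up and to the rear. A spring shuts it from any angle: about 0.6 N at the front edge when closed, 0.08 N m about the hinge when upright. With the prop seated, toe to the rear, it rests on the toe at 1.4 to 1.7.
- guard_lip (a point): Lower front edge of the guard, at y = 45 mm. The guard: arms at y = +-64 mm rise 40 mm from the hinge to a flat clear plate, 4 mm thick, 134 mm wide, with an orange front edge 125 mm ahead of the hinge axis. Closed, its underside is level, 122 mm above the bench, 38 mm above the hinge axis, and its edge lies over the box's front face.
- prop: Loose yellow plastic prop, 60 g: an upright square stem 14 x 14 mm, 122 mm high, its lowest 2 mm stepped in to 13 mm; origin at the centre of its foot's underside, z up along the stem. A toe 12 mm wide and 8 mm thick sticks out along +x, 74 mm above the foot, its rounded black tip 45 mm from the stem's axis. At the start it stands in the black holder.
- prop_grip (a point): Point on the prop stem's axis 107 mm above its foot, in the ribbed part where it is grasped across its two y faces (14 mm); axes as the prop's.
- prop_toe (a point): Centre of the toe's rounded tip (radius 4 mm), 41 mm along the prop's +x from the stem axis and 74 mm above its foot.
- prop_foot (a point): Centre of the underside of the prop's foot; axes as the prop's (z up the stem). Fully home in the calibrator's socket it is 49 mm above the bench.
- holder: Black block fixed to the bench, 70 x 70 x 30 mm, origin at the centre of its underside, with a 17 mm square socket 18 mm deep that holds the prop upright at the start (foot 12 mm above the bench).
- trim_knob (a joint): Angle of the trim knob, rad, grows clockwise seen from above, range 0 to 2.6; 1.30 puts the white pointer on the red mark (the long red tick). Stiff: about 0.1 N m to turn, stays where it is left.
- trim_knob_grip (a point): On the knob's vertical axis, 37 mm above the calibrator's top, where its grip bar is pinched: bar 14 mm thick, 42 mm long, from 14 to 44 mm above the top; below it a disc of 44 mm diameter. The point's x axis runs along the bar; the white pointer is at its -x end. It turns with the knob: the bar's heading in the calibrator's frame is 1.05 - (trim_knob), counter-clockwise from above.
- tape_green: Roll of green tape, 58 mm diameter, 18 mm high, origin at the centre of its underside. To be left alone.
- flux_tin: Round flat tin with a red lid, 58 mm diameter, 20 mm high, origin at the centre of its underside. To be left alone.
- capacitor_2: Brown capacitor standing on end, 25 mm diameter, 36 mm high, origin at the centre of its underside. To be left alone.
Things that resemble listed ones, but are neither listed nor needed, are in the scene too. Of the things shaped like the prop, the yellow one is meant.

How it is judged:
By the outcome, as a careful person would: the job done as asked, in the order asked, and still so for the second after the job is handed in, with the robot touching nothing.
It also fails if it takes over 72 s, if anything falls off the work surface, if the arm or the gripper's body presses on something with over 40 N, if the wrist force passes 120 N, or if a joint passes its speed limit or range.

### The arm

A 6-joint arm with a two-finger parallel gripper is mounted at the origin on a cart in front of the work surface, level with it; the furniture and walls round the work are solid. World frame = base frame: x ahead of the robot, y to its left, z up, the work surface at z = 0. Lengths are in mm, angles in rad, forces in N, time in s.
With the tool pointing down it reaches from about 300 to 775 mm from the base axis. Payload 14.6 kg.
Tool frame: the origin (TCP) lies between the finger pads; the fingertips stand 11 mm ahead of it and the grasp point (between the pads) lies 8 mm behind it; z points along the fingers, y is the line along which they close (so a half turn about z gives the same grasp; the last joint's range is limited). The gripper opens to 94 mm and grips with 3 to 60 N. Pads are 16 mm wide; open, the fingers measure 119 mm over their backs; the gripper's body (75 mm by 177 mm) begins 78 mm behind the grasp point.
Start: joints at [1.193, 0.3, 1.521, -0, 1.321, -0.067], TCP at [168.199, 523.64, 216.446] pointing down, gripper open.
Joint ranges: [-3.03, 3.03], [-0.79, 2.21], [0.23, 2.52], [-1.04, 4.18], [0, 3.07], [-2.55, 2.55]. Speed limits (rad/s): [2.22, 2.22, 2.57, 3.14, 3.14, 3.14].

### API

Orientations are given as [roll, pitch, yaw] about the fixed x, y, z axes, in that order (R = Rz(yaw) Ry(pitch) Rx(roll)).
In Python, from cell import manip gives the robot as it stands. The module is installed in compiled form; this text tells all that it offers.
- The arm moves only by the tool arm_command, never from a script. Its argument "rows" is one flat list of numbers, 5 for each row, row after row: the shift along the world's x, y, z in mm, then the turn about the world's z in degrees, then the finger opening in mm, from 0 to 94. In form: [dx, dy, dz, twist, jaw, dx, dy, dz, twist, jaw, ...]. A call has 1 to 5 rows; each row shifts and turns the commanded pose from where the row before left it; what a row does not reach is not made up. A row lasts 1/8 s, in which the tool goes at most 62.5 mm and 10.7 degrees, less where a joint would pass 70% of its speed; a pose out of reach is approached as far as the arm can. A call is refused whole if a number of a shift passes 62.5 or a number of a turn 10.7, either way. A call with a gripper value outside its range is refused whole. The fingers move at their own pace and stop on an object; "newtons" is the grip in N (left out, the last holds). Time passes only in rows, so rows that do not move let the fingers close. It gives the time, the measured TCP pose, the force and the opening at its end, in the units of the state.
- manip.read_state(): the state, without advancing time (a new reading comes with each control period).
- manip.camera(name): name is "scene" or "top" or "wrist"; returns a dict with "image" (400x640x3 uint8, blue, green, red), "z_map" (400x640 float32, mm along the optical axis (not along the pixel's ray), 0 where there is no reading), "fx", "fy", "cx", "cy" (pixels), "pose" (4x4, takes a point from camera to world coordinates). Camera axes: x right, y down, z forward; pixel columns grow to the right and rows downward; lengths in mm; the calibration is good to about 2 mm. The wrist camera is an equidistant fisheye: a pixel r from the principal point sees the ray r / f radians off the axis. A picture is of the moment at which its call begins.
- manip.sign_off(): hands the job in, once; it reports no verdict.
The state is a dict: "clock": time; "joints": joint angles; "qd": joint speeds; "effort": joint torques, N m; "eef_pos": TCP position; "eef_rot": TCP orientation; "wrist_force": force on the tool from outside, world axes, zero at the start; "moment": the same for the moment, N m; "finger_gap": finger opening in mm.
Only numpy, scipy, OpenCV 4.12 (cv2) and the standard library are available. Lean on these libraries where they do the work, as an engineer would, in place of code of your own. Each camera call takes 0.05 s, during which the arm holds its last target. There are 200 camera calls.

## Working session

There is one attempt and no reset: what is moved stays moved. The work goes in short steps, Python scripts to look and compute and a tool call to move; the robot and the scene stay as the last step left them, time stands still between calls to the robot, and variables do not carry over. Pictures are saved under pics/ and viewed, on a budget of 10 in all, crops included, one or two more only if the job needs it, and the job is handed in when it is done.

Besides the shell and the picture viewer there is one more tool, called after "Call:" by a JSON object that holds its "op" and its "data", one argument or row to a line. arm_command: Moves the arm, as the interface text tells. Its arguments: {"type":"object","properties":{"rows":{"type":"array","items":{"type":"number"}},"newtons":{"type":"number"}},"required":["rows"]}

```bash
mkdir -p pics; cat > h.py <<'E'
import numpy as np, cv2
from cell import manip
def cam(n): 
    return manip.camera(n)
def pt(c,u,v,z=None):
    """pixel -> world via z_map (median 3x3) or plane at height z (pinhole)"""
    r=np.array([(u-c["cx"])/c["fx"],(v-c["cy"])/c["fy"],1.]); P=np.array(c["pose"])
    if z is None:
        w=c["z_map"][max(0,int(v)-1):int(v)+2,max(0,int(u)-1):int(u)+2]; d=np.median(w[w>0])
    else: d=(z-P[2,3])/(P[:3,:3]@r)[2]
    return P[:3,:3]@(r*d)+P[:3,3]
def cloud(c):
    v,u=np.mgrid[:400,:640]; d=c["z_map"]; P=np.array(c["pose"])
    X=np.stack([(u-c["cx"])/c["fx"]*d,(v-c["cy"])/c["fy"]*d,d],-1)
    return X@P[:3,:3].T+P[:3,3]
E
python3 - <<'E'
from h import *
ims=[]
for n in("scene","top"):
    c=cam(n); cv2.imwrite(f"pics/{n}0.png",c["image"]); print(n,c["fx"],c["cx"],c["cy"],np.round(c["pose"],3).tolist())
    np.savez(f"{n}0.npz",**c)
print(manip.read_state())
E
```

```text
scene 412.89372517417655 323.75409254179027 200.8451601838462 [[0.633, -0.316, 0.707, -105.457], [-0.774, -0.271, 0.573, -394.934], [0.011, -0.909, -0.416, 472.436], [0.0, 0.0, 0.0, 1.0]]
top 494.73074543540747 325.1302787435745 201.3597835631143 [[0.004, -0.995, 0.101, 366.648], [-1.0, -0.002, 0.014, 92.103], [-0.013, -0.101, -0.995, 1429.995], [0.0, 0.0, 0.0, 1.0]]
{'clock': 0.1, 'joints': array([ 1.19341071e+00,  3.00374524e-01,  1.52151395e+00, -1.14457728e-05,
        1.32067188e+00, -6.66064760e-02]), 'qd': array([-1.41994239e-03,  5.43565237e-04,  5.14284206e-04, -3.24827782e-05,
        7.05809757e-04,  6.98396649e-04]), 'effort': array([ 2.07796176e-03, -5.32649159e+01, -3.53282797e+01,  7.09553878e-02,
        2.35263957e-02, -5.48492835e-05]), 'eef_pos': array([168.11969781, 523.44906721, 215.96768911]), 'eef_rot': array([-3.14062636e+00, -5.33455754e-05,  2.83081633e+00]), 'wrist_force': array([0.53034965, 0.98855565, 0.38406094]), 'moment': array([-0.00582403,  0.03653324, -0.08442304]), 'finger_gap': 93.91937603770555}
```

View pics/scene0.png

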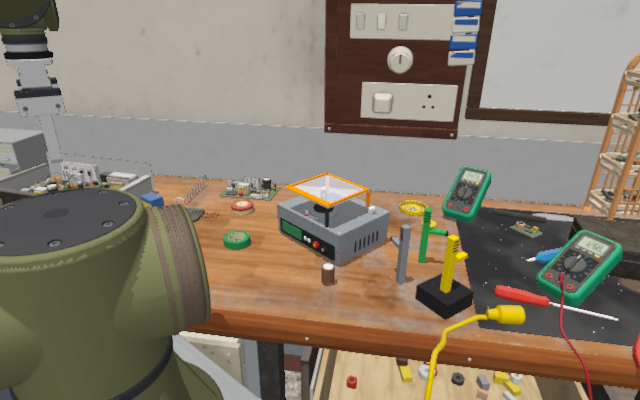

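View pics/top0.png

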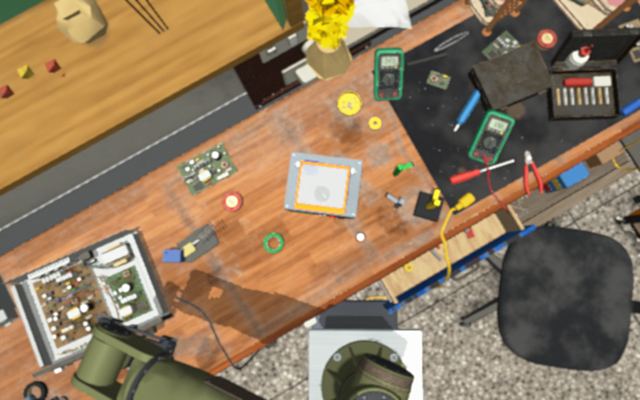

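Scene view: the yellow prop in the black holder is at (452,265). Lookalikes are the green prop (427,235), the grey prop (403,255) and the yellow plug (510,315). The guard's orange frame is at (330,188). Top view: the yellow prop is at (436,198), the calibrator at (323,185).

```bash
python3 - <<'E'
from h import *
t=dict(np.load("top0.npz")); s=dict(np.load("scene0.npz"))
hsv=cv2.cvtColor(t["image"],cv2.COLOR_BGR2HSV); X=cloud(t)
roi=np.zeros((400,640),bool); roi[140:230,275:375]=1
m=roi&(X[...,2]>60)&(X[...,2]<140)
# box outline at z 75
gm=m.astype(np.uint8); n,l,st,ce=cv2.connectedComponentsWithStats(gm); k=1+np.argmax(st[1:,4])
pix=np.argwhere(l==k)[:,::-1]
print("heights",np.percentile(X[m][:,2],[5,25,50,75,95]))
r=lambda pts,z: cv2.minAreaRect(np.array([pt(t,*p,z)[:2] for p in pts],np.float32))
print("box",r(pix,75))
om=roi&(hsv[...,0]>5)&(hsv[...,0]<22)&(hsv[...,1]>150)&(hsv[...,2]>180)
op=np.argwhere(om)[:,::-1]
om2=roi&(hsv[...,1]>150)&(hsv[...,2]>200); print(om.sum())
print("guard",r(op,126), cv2.boxPoints(r(op,126)).round(1).tolist())
# prop & holder
R2=np.zeros((400,640),bool); R2[180:225,405:446]=1
hm=R2&(hsv[...,2]<60)
print("holder",r(np.argwhere(hm&(X[...,2]>15))[:,::-1],30))
ym=R2&(hsv[...,0]>20)&(hsv[...,0]<35)&(hsv[...,1]>150)&(hsv[...,2]>120)
for p in np.argwhere(ym): print(p[::-1],X[p[0],p[1]].round(0),end=";")
print()
# scene
hs=cv2.cvtColor(s["image"],cv2.COLOR_BGR2HSV); XS=cloud(s)
R3=np.zeros((400,640),bool); R3[225:300,430:475]=1
ym=R3&(hs[...,0]>20)&(hs[...,0]<35)&(hs[...,1]>150)&(hs[...,2]>80)
Y=XS[ym]; Y=Y[(Y[:,2]>10)]
for a,b in((35,55),(60,80),(80,96),(96,110),(110,140)):
  q=Y[(Y[:,2]>a)&(Y[:,2]<b)]; print(a,b,len(q),np.percentile(q,[5,50,95],axis=0).round(0).tolist() if len(q) else "")
cv2.imwrite("pics/c1.png",np.hstack([cv2.resize(s["image"][200:320,380:500],(390,390),interpolation=2),cv2.resize(t["image"][150:240,275:465],(400,390)if 0 else(400,190),interpolation=2).repeat(1,0) if 0 else cv2.copyMakeBorder(cv2.resize(t["image"][150:240,275:465],(400,190)),0,200,0,0,0)]))
E
```

```text
heights [ 71.33025897  75.73400924 123.19836477 126.84269833 130.60342309]
box ((551.6013793945312, 115.83983612060547), (199.88462829589844, 161.27928161621094), 83.0014877319336)
1120
guard ((543.890625, 111.66667175292969), (235.97293090820312, 263.0306091308594), 0.16722126305103302) [[425.5, 242.8000030517578], [426.29998779296875, -20.200000762939453], [662.2999877929688, -19.5], [661.5, 243.5]]
holder ((495.8447265625, -180.41961669921875), (65.12151336669922, 66.16445922851562), 73.60072326660156)
[435 189] [ 549. -208.   -5.];[436 189] [ 537. -191.   93.];[437 189] [ 538. -195.   87.];[438 189] [ 537. -197.   89.];[434 190] [ 546. -204.    1.];[435 190] [ 535. -190.   82.];[436 190] [ 535. -192.   86.];[437 190] [ 534. -194.   90.];[438 190] [ 535. -197.   90.];[439 190] [ 535. -200.   89.];[434 191] [ 543. -205.   -2.];[435 191] [ 532. -190.   84.];[436 191] [ 532. -191.   91.];[437 191] [ 532. -195.   86.];[438 191] [ 532. -197.   88.];[439 191] [ 532. -200.   88.];[434 192] [ 540. -204.    3.];[435 192] [ 529. -189.   87.];[436 192] [ 529. -191.   89.];[437 192] [ 529. -1
[... 3318 characters left out ...]
9] [ 461. -234.    2.];[445 220] [ 458. -233.    5.];[445 221] [ 455. -232.   12.];[444 222] [ 453. -231.    3.];[445 222] [ 452. -231.   15.];[444 223] [ 449. -230.    8.];[445 223] [ 449. -232.   12.];[443 224] [ 447. -226.    9.];[444 224] [ 447. -229.    8.];[445 224] [ 446. -232.   12.];
35 55 107 [[491.0, -191.0, 36.0], [494.0, -186.0, 45.0], [502.0, -176.0, 54.0]]
60 80 113 [[491.0, -191.0, 61.0], [494.0, -186.0, 70.0], [501.0, -176.0, 79.0]]
80 96 174 [[491.0, -198.0, 82.0], [507.0, -190.0, 89.0], [535.0, -178.0, 94.0]]
96 110 83 [[491.0, -191.0, 97.0], [493.0, -186.0, 103.0], [502.0, -177.0, 109.0]]
110 140 168 [[491.0, -191.0, 112.0], [494.0, -186.0, 125.0], [503.0, -177.0, 134.0]]
```

View pics/c1.png

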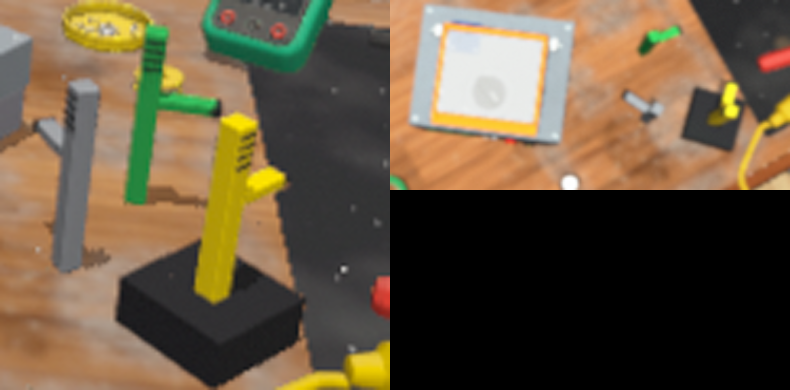

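Yellow prop confirmed: its toe points away from the robot and it is the one in the holder. The stem is near (497,-183), yaw about -16°. The calibrator is near (552,116), yaw about -7°.

Call:
{"op": "arm_command", "data": {
  "rows": [24,-50,0,0,50,24,-50,0,0,50,24,-50,0,0,50,24,-50,0,0,50,24,-50,0,0,50],
  "newtons": 15
}}

```text
clock: 0.72
eef_pos: [288.5, 272.0, 216.4]
eef_rot: [3.142, 0.0, 2.831]
wrist_force: [1.5, 0.3, 0.7]
finger_gap: 50.8
```

Call:
{"op": "arm_command", "data": {
  "rows": [24,-50,0,0,50,24,-50,0,0,50,24,-50,0,0,50,24,-50,0,0,50,24,-50,0,0,50]
}}

```text
clock: 1.35
eef_pos: [408.6, 21.8, 216.5]
eef_rot: [3.141, 0.0, 2.831]
wrist_force: [0.0, 1.2, 0.4]
finger_gap: 50.4
```

Call:
{"op": "arm_command", "data": {
  "rows": [24,-50,0,0,50,24,-50,0,0,50,24,-50,0,0,50,15,-50,0,0,50,0,0,0,2,50]
}}

```text
clock: 1.98
eef_pos: [495.2, -178.8, 215.5]
eef_rot: [-3.142, -0.001, 2.863]
wrist_force: [-1.1, -0.4, -0.1]
finger_gap: 50.0
```

```bash
python3 - <<'E'
from h import *
c=cam("wrist"); cv2.imwrite("pics/w1.png",c["image"]); s=manip.read_state()
print(s["clock"],s["eef_pos"],s["eef_rot"],s["joints"],s["finger_gap"]); print(c["fx"],c["cx"],c["cy"],np.round(c["pose"],3).tolist())
E
```

```text
2.025 [ 494.93053125 -177.20993645  215.64252075] [ 3.14131789e+00 -1.52449026e-03  2.86682783e+00] [-4.13536599e-01  2.47345211e-01  1.58972390e+00  6.34535975e-05
  1.30607139e+00 -1.70958454e+00] 49.91719308168613
309.70691628693146 316.89993078205214 195.15426495110893 [[0.274, 0.927, 0.256, 421.311], [0.962, -0.265, -0.072, -156.814], [0.001, 0.266, -0.964, 385.229], [0.0, 0.0, 0.0, 1.0]]
```

View pics/w1.png

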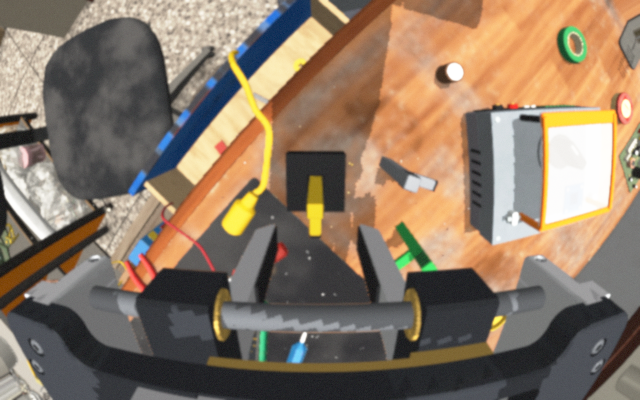

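Wrist view: the yellow prop in its holder is at (315,205) with the toe downwards in the picture. The green prop is at (413,250), the grey one at (408,172). The gripper is roughly aligned.

```bash
cat >> h.py <<'E'
def wray(c,u,v):
    x,y=u-c["cx"],v-c["cy"]; r=np.hypot(x,y)+1e-9; th=r/c["fx"]
    return np.stack([np.sin(th)*x/r,np.sin(th)*y/r,np.cos(th)],-1)
def wpt(c,u,v,z):
    P=np.array(c["pose"]); d=P[:3,:3]@wray(c,u,v); return P[:3,3]+d*(z-P[2,3])/d[2]
def wcloud(c):
    v,u=np.mgrid[:400,:640]; r=wray(c,u,v); P=np.array(c["pose"])
    return (r/r[...,2:]*c["z_map"][...,None])@P[:3,:3].T+P[:3,3]
E
python3 - <<'E'
from h import *
c=cam("wrist"); X=wcloud(c); h=cv2.cvtColor(c["image"],cv2.COLOR_BGR2HSV)
m=(h[...,0]>20)&(h[...,0]<35)&(h[...,1]>130)&(h[...,2]>60); m[:170]=0; m[245:]=0; m[:,:295]=0; m[:,335:]=0
for a,b in((30,60),(60,80),(82,95),(100,125),(127,140)):
    q=X[m&(X[...,2]>a)&(X[...,2]<b)]; print(a,len(q),np.percentile(q,[3,50,97],axis=0).round(1).tolist() if len(q) else "")
q=X[m&(X[...,2]>127)]; print(cv2.minAreaRect(q[:,:2].astype(np.float32)))
# toe axis
q=X[m&(X[...,2]>80)&(X[...,2]<95)&(X[...,0]>508)][:,:2].astype(np.float32); print(len(q),cv2.minAreaRect(q))
P=manip.read_state(); print(P["eef_pos"],P["eef_rot"],P["wrist_force"])
hm=(h[...,2]<50); hm[:150]=0;hm[213:]=0;hm[:,:284]=0;hm[:,348:]=0
q=X[hm&(X[...,2]>22)&(X[...,2]<40)][:,:2].astype(np.float32); print("holder",cv2.minAreaRect(q))
E
```

```text
30 82 [[492.1, -190.5, 30.4], [494.5, -178.9, 42.0], [530.4, -173.0, 59.7]]
60 54 [[492.1, -184.7, 60.2], [493.9, -178.9, 69.7], [496.5, -172.9, 79.3]]
82 240 [[493.2, -196.1, 85.1], [529.8, -188.9, 91.2], [539.9, -175.7, 92.6]]
100 127 [[492.1, -186.1, 101.1], [493.9, -179.3, 113.6], [496.9, -173.0, 124.2]]
127 310 [[492.7, -188.2, 128.9], [499.1, -181.0, 135.2], [507.2, -173.9, 136.6]]
((463.5184020996094, -171.2301483154297), (14.803592681884766, 90.471923828125), 74.43441772460938)
202 ((532.1500854492188, -190.06784057617188), (11.365497589111328, 19.286890029907227), 74.45040130615234)
[ 494.87379179 -176.18995095  215.92535412] [ 3.14128720e+00 -1.18023423e-03  2.86590896e+00] [-0.13800474  0.22647428  0.05061619]
holder ((499.24053955078125, -180.75979614257812), (65.3652572631836, 68.24441528320312), 73.9520492553711)
```

Call:
{"op": "arm_command", "data": {
  "rows": [4.5,-5.5,-20,0,50,0,0,-40,0,50,0,0,-35,0,50,0,0,-10,0,40,0,0,0,0,24],
  "newtons": 12
}}

```text
clock: 2.7
eef_pos: [499.9, -181.3, 112.0]
eef_rot: [3.142, 0.0, 2.866]
wrist_force: [0.5, -0.3, -0.5]
finger_gap: 33.4
```

Call:
{"op": "arm_command", "data": {
  "rows": [0,0,0,0,16,0,0,0,0,8,0,0,0,0,8,0,0,0,0,8,0,0,0,0,8],
  "newtons": 20
}}

```text
clock: 3.32
eef_pos: [500.2, -182.0, 112.5]
eef_rot: [-3.141, 0.002, 2.866]
wrist_force: [-1.3, 0.9, 5.7]
finger_gap: 13.9
```

```bash
python3 - <<'E'
from h import *
P=manip.read_state(); print(P["eef_pos"],P["eef_rot"],P["wrist_force"],P["moment"],P["finger_gap"])
E
```

```text
[ 500.19087397 -182.02892551  112.53914083] [-3.14145870e+00  1.80728796e-03  2.86561286e+00] [-1.26400372  0.88838037  5.74083896] [0.21961554 0.15337223 0.01995323] 13.93582216314768
```

Call:
{"op": "arm_command", "data": {
  "rows": [0,0,10,0,8,0,0,30,0,8,0,0,50,0,8,0,0,50,0,8,-10,40,20,0,8]
}}

```text
clock: 3.95
eef_pos: [490.1, -142.8, 274.6]
eef_rot: [-3.141, 0.004, 2.863]
wrist_force: [-0.2, -0.3, -0.8]
finger_gap: 14.3
```

Call:
{"op": "arm_command", "data": {
  "rows": [-14,50,0,2,8,-14,50,0,2,8,-14,50,0,2,8,-14,50,0,1,8,-14,50,0,1,8]
}}

```text
clock: 4.58
eef_pos: [418.9, 109.6, 272.2]
eef_rot: [3.141, 0.001, 3.006]
wrist_force: [0.6, 0.3, -0.7]
finger_gap: 14.0
```

Call:
{"op": "arm_command", "data": {
  "rows": [-8,40,0,1,8,-4,20,0,0,8,0,10,0,0,8,0,0,0,0,8]
}}

```text
clock: 5.08
eef_pos: [407.8, 178.1, 271.6]
eef_rot: [-3.142, 0.0, 3.023]
wrist_force: [0.3, 0.1, -0.8]
finger_gap: 13.9
```

```bash
python3 - <<'E'
from h import *
c=cam("wrist"); np.savez("w2.npz",**c); cv2.imwrite("pics/w2.png",c["image"]); P=manip.read_state(); print(P["eef_pos"],P["eef_rot"],P["wrist_force"],P["moment"],P["finger_gap"],np.round(c["pose"],3).tolist())
E
```

```text
[407.85789143 177.70343329 271.53464425] [-3.14138871e+00 -2.39354731e-06  3.02264212e+00] [ 0.35600872  0.40355867 -0.27770353] [ 0.03874956 -0.00117615 -0.01209796] 13.859690529228875 [[0.118, 0.957, 0.266, 331.185], [0.993, -0.114, -0.031, 188.035], [0.001, 0.267, -0.964, 441.265], [0.0, 0.0, 0.0, 1.0]]
```

View pics/w2.png

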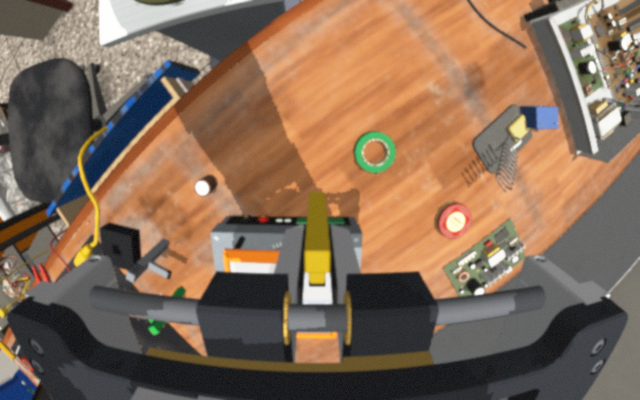

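```bash
python3 - <<'E'
from h import *
c=dict(np.load("w2.npz")); X=wcloud(c)
m=(X[...,2]>70)&(X[...,2]<81)&(X[...,0]>440); m[:205]=0;m[300:]=0;m[:,:200]=0;m[:,372:]=0
m=cv2.morphologyEx(m.astype(np.uint8),cv2.MORPH_OPEN,np.ones((3,3)))>0
q=X[m]; print(len(q),q[:,2].mean())
# front edge: min x for y bins
B=[]
for y in range(30,215,8):
    k=q[abs(q[:,1]-y)<4]
    if len(k)>5: B.append((y,np.percentile(k[:,0],3)))
B=np.array(B); print(B.round(1).tolist()); p=np.polyfit(B[:,0],B[:,1],1); print(p,np.degrees(p[0]))
a=np.radians(-7);ax=np.array([np.cos(a),np.sin(a)]);by=np.array([-np.sin(a),np.cos(a)])
Q=(q[:,:2]-[551.6,115.8]); print("cal-frame extents x",np.percentile(Q@ax,[1,2,99]),"y",np.percentile(Q@by,[1,2,98,99]))
# orange
h=cv2.cvtColor(c["image"],cv2.COLOR_BGR2HSV)
o=(h[...,0]>5)&(h[...,0]<20)&(h[...,1]>170)&(h[...,2]>170)&(X[...,2]>112)&(X[...,2]<135); o[:230]=0;o[290:]=0
q=X[o];Q=q[:,:2]-[551.6,115.8]; print(len(q),"guard z",np.median(q[:,2]),"x",np.percentile(Q@ax,[2,98]),"y",np.percentile(Q@by,[2,98]))
t=dict(np.load("top0.npz")); XT=cloud(t);h=cv2.cvtColor(t["image"],cv2.COLOR_BGR2HSV)
o=(h[...,0]>5)&(h[...,0]<22)&(h[...,1]>150)&(h[...,2]>180)&(XT[...,2]>105);o[:140]=0;o[230:]=0;o[:,:275]=0;o[:,375:]=0
q=np.array([pt(t,u,v,126)[:2] for v,u in np.argwhere(o)],np.float32); print("top guard",cv2.minAreaRect(q)); Q=q-[551.6,115.8]
print("x",np.percentile(Q@ax,[1,99]),"y",np.percentile(Q@by,[1,99]))
# prop in hand
y=(cv2.cvtColor(c["image"],cv2.COLOR_BGR2HSV)[...,0]);
E
```

```text
1613 76.22071057181621
[[30.0, 467.0], [38.0, 466.0], [46.0, 466.8], [54.0, 467.4], [62.0, 468.3], [70.0, 468.8], [78.0, 470.8], [86.0, 471.8], [94.0, 472.8], [102.0, 473.6], [110.0, 474.3], [118.0, 475.2], [126.0, 475.8], [214.0, 487.0]]
[1.1592519e-01 4.6165656e+02] 6.642024136572264
cal-frame extents x [-76.21621506 -75.97179865 -19.89307535] y [-95.41609454 -94.97029251 102.46939229 103.013343  ]
568 guard z 129.54259138216247 x [-75.67876401 -59.73603712] y [-59.29923939  -0.23740424]
top guard ((532.6983642578125, 104.6252212524414), (164.01626586914062, 182.31546020507812), 8.911151885986328)
x [-92.96806042  48.37846669] y [-65.381204    65.73275071]
```

The gripper blocks the view of the rear, but the calibrator's front edge shows at row 225. Averaging the two views puts its centre near (553,117.5), yaw -6.8°. Next: down in front of it, then the toe under the lip.

Call:
{"op": "arm_command", "data": {
  "rows": [0,0,-40,0,8,0,0,-40,0,8,0,0,-40,0,8,0,0,-21,0,8,0,0,0,0,8]
}}

```text
clock: 5.75
eef_pos: [407.4, 177.2, 129.6]
eef_rot: [-3.14, -0.002, 3.022]
wrist_force: [-0.2, 0.2, -0.2]
finger_gap: 14.0
```

Call:
{"op": "arm_command", "data": {
  "rows": [10,-1,0,0,8,10,-1,0,0,8,10,-1,0,0,8,10,0,0,0,8,0,0,0,0,8]
}}

```text
clock: 6.38
eef_pos: [448.3, 175.1, 130.4]
eef_rot: [-3.142, -0.0, 3.022]
wrist_force: [-0.6, -0.4, -0.5]
finger_gap: 14.2
```

```bash
python3 - <<'E'
from h import *
c=cam("scene"); 
cv2.imwrite("pics/s3.png",cv2.resize(c["image"][140:290,240:440],(800,600),interpolation=cv2.INTER_CUBIC)); P=manip.read_state(); print(P["eef_pos"],P["eef_rot"],P["wrist_force"],P["moment"],P["finger_gap"])
E
```

```text
[447.8108621  175.09169033 130.30127596] [-3.14147383e+00 -3.43134258e-04  3.02253478e+00] [ 0.10747569  0.30644373 -0.57764762] [ 0.01102988  0.05178727 -0.00062208] 13.85446810354665
```

View pics/s3.png

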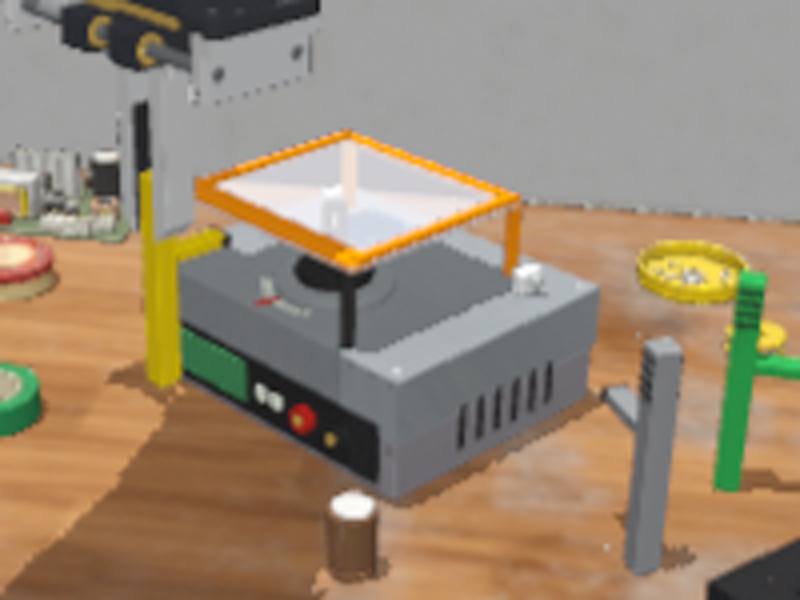

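The toe is under the orange lip, at (225,240) in the crop, and clear of the box. Lifting along the arc.

Call:
{"op": "arm_command", "data": {
  "rows": [0,0,7,0,8,0,0,7,0,8,4.5,-0.5,11,0,8,4.5,-0.5,11,0,8,0,0,0,0,8]
}}

```text
clock: 7.05
eef_pos: [457.4, 174.2, 167.4]
eef_rot: [3.141, 0.002, 3.023]
wrist_force: [-0.4, -0.1, -0.8]
finger_gap: 13.9
```

Call:
{"op": "arm_command", "data": {
  "rows": [6.5,-0.8,10,0,8,6.5,-0.8,10,0,8,9.5,-1.2,8,0,8,9.5,-1.2,8,0,8,0,0,0,0,8]
}}

```text
clock: 7.68
eef_pos: [489.5, 170.0, 202.8]
eef_rot: [3.141, 0.001, 3.022]
wrist_force: [-0.3, -0.1, -1.9]
finger_gap: 14.4
```

```bash
python3 - <<'E'
from h import *
c=cam("scene"); 
cv2.imwrite("pics/s4.png",cv2.resize(c["image"][110:260,240:440],(800,600),interpolation=cv2.INTER_CUBIC)); P=manip.read_state(); print(P["eef_pos"],P["eef_rot"],P["wrist_force"],P["moment"],P["finger_gap"])
E
```

```text
[488.90698771 170.04672606 202.36235956] [-3.14156701e+00 -5.50605418e-05  3.02252639e+00] [-0.29235017  0.0881229  -0.8125476 ] [0.10145414 0.10362307 0.02676714] 13.904532449864657
```

View pics/s4.png

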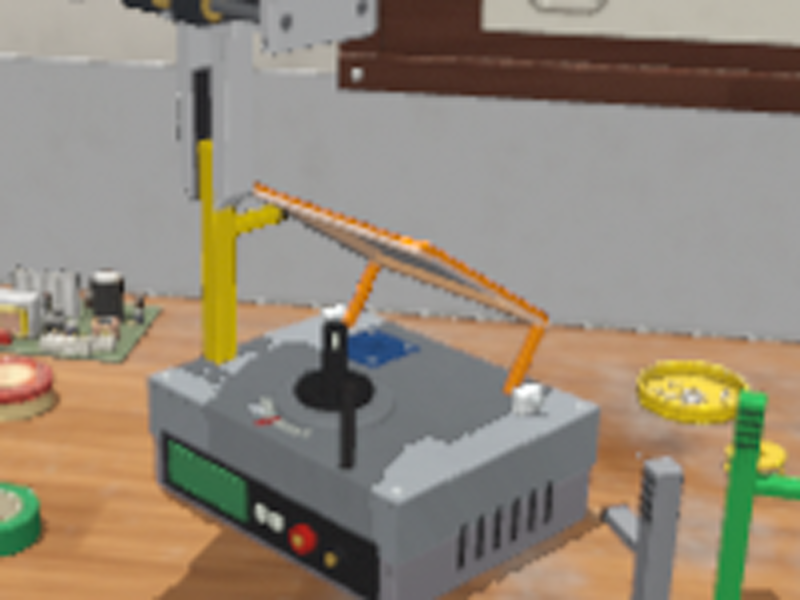

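Guard lifting cleanly: the toe tip (283,212) carries the plate, and the blue plate shows at (382,348). Continuing the arc.

Call:
{"op": "arm_command", "data": {
  "rows": [11,-1.3,5.5,0,8,11,-1.3,5.5,0,8,12,-1.4,2,0,8,12,-1.4,2,0,8,0,0,0,0,8]
}}

```text
clock: 8.35
eef_pos: [535.4, 164.5, 217.2]
eef_rot: [-3.141, -0.0, 3.022]
wrist_force: [-0.5, -0.1, -1.1]
finger_gap: 14.0
```

Call:
{"op": "arm_command", "data": {
  "rows": [11.5,-1.4,0,0,8,11.5,-1.4,0,0,8,10.5,-1.3,-2,0,8,10.5,-1.3,-2,0,8,0,0,0,0,8]
}}

```text
clock: 8.98
eef_pos: [579.2, 159.1, 212.8]
eef_rot: [-3.141, -0.001, 3.022]
wrist_force: [-0.5, -1.1, -0.8]
finger_gap: 14.0
```

Call:
{"op": "arm_command", "data": {
  "rows": [7.5,-0.9,-2,0,8,7.5,-0.9,-2,0,8,0,0,0,0,8]
}}

```text
clock: 9.35
eef_pos: [594.0, 157.4, 209.1]
eef_rot: [-3.141, -0.0, 3.023]
wrist_force: [-0.6, -1.0, -0.2]
finger_gap: 13.7
```

```bash
python3 - <<'E'
from h import *
c=cam("scene"); t=cam("top"); np.savez("s5.npz",**c); np.savez("t5.npz",**t)
a=cv2.resize(c["image"][70:260,260:420],(500,594),interpolation=cv2.INTER_CUBIC); b=cv2.resize(t["image"][140:230,280:370],(300,300),interpolation=cv2.INTER_CUBIC)
w=cam("wrist")["image"][170:330,220:420]; b=np.vstack([b,cv2.resize(w,(300,294))])
cv2.imwrite("pics/s5.png",np.hstack([a,b])); P=manip.read_state(); print(P["eef_pos"],P["eef_rot"],P["wrist_force"],P["moment"],P["finger_gap"])
E
```

```text
[593.59692546 157.57489712 209.46510737] [-3.14157257e+00 -6.78000186e-05  3.02280991e+00] [-1.57737486 -0.63921833 -1.02101354] [-0.02727974  0.1378924  -0.01399709] 13.84718884061349
```

View pics/s5.png

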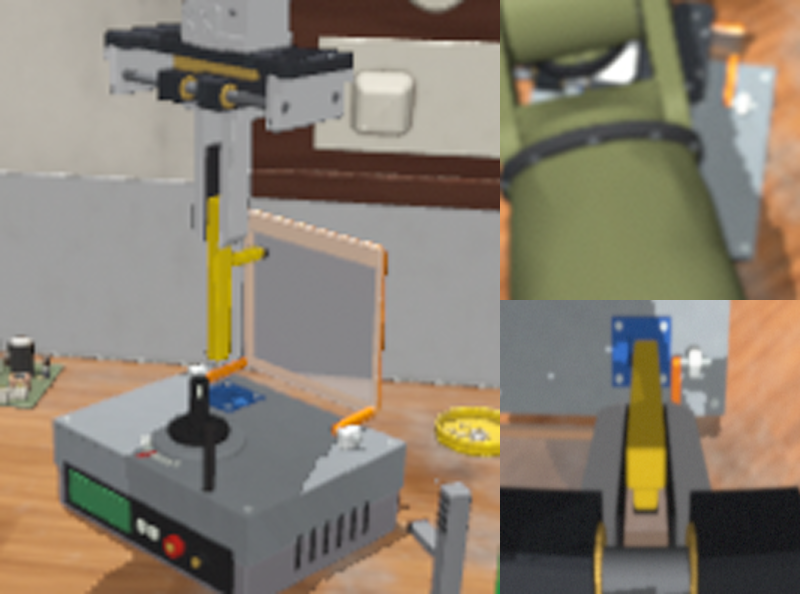

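Guard is nearly upright on the toe tip (262,252). The blue plate shows at (640,350) in the wrist inset and (235,397) in the scene view. Zooming in on it for the socket.

```bash
python3 - <<'E'
from h import *
w=cam("wrist"); np.savez("w6.npz",**w); s=dict(np.load("s5.npz"))
a=cv2.resize(w["image"][172:222,270:330],(480,400),interpolation=cv2.INTER_CUBIC); b=cv2.resize(s["image"][180:215,318:353],(310,310),interpolation=cv2.INTER_CUBIC)
b=cv2.copyMakeBorder(b,0,90,0,0,0); cv2.imwrite("pics/z6.png",np.hstack([a,b]))
# blue plate in wrist image -> world at z=77
h=cv2.cvtColor(w["image"],cv2.COLOR_BGR2HSV); m=(h[...,0]>100)&(h[...,0]<125)&(h[...,1]>120); m[:172]=0;m[222:]=0;m[:,:250]=0;m[:,:270]=0;m[:,340:]=0
p=np.array([wpt(w,u,v,77)[:2] for v,u in np.argwhere(m)]); a=np.radians(-6.8);ax=np.array([np.cos(a),np.sin(a)]);by=np.array([-np.sin(a),np.cos(a)])
Q=p-[553.3,117.5]; print(len(p),np.percentile(Q@ax,[1,99]),np.percentile(Q@by,[1,99]))
h=cv2.cvtColor(s["image"],cv2.COLOR_BGR2HSV); m=(h[...,0]>100)&(h[...,0]<125)&(h[...,1]>120); m[:180]=0;m[215:]=0;m[:,:318]=0;m[:,353:]=0
p=np.array([pt(s,u,v,77)[:2] for v,u in np.argwhere(m)]);Q=p-[553.3,117.5]; print(len(p),np.percentile(Q@ax,[1,99]),np.percentile(Q@by,[1,99]))
for u,v in((270,172),(330,172),(270,222),(300,195)): q=wpt(w,u,v,77)[:2]-[553.3,117.5]; print((u,v),(q@ax).round(1),(q@by).round(1))
for u,v in((318,180),(353,180),(318,215)): q=pt(s,u,v,77)[:2]-[553.3,117.5]; print((u,v),(q@ax).round(1),(q@by).round(1))
E
```

```text
765 [26.09618093 63.09665032] [23.29518658 61.78495577]
88 [21.75850152 60.50916901] [17.44482296 55.80318415]
(270, 172) 17.8 -1.3
(330, 172) 17.9 58.7
(270, 222) 71.0 -3.5
(300, 195) 41.7 28.5
(318, 180) 88.0 136.7
(353, 180) 155.1 75.6
(318, 215) -50.5 -10.9
```

View pics/z6.png

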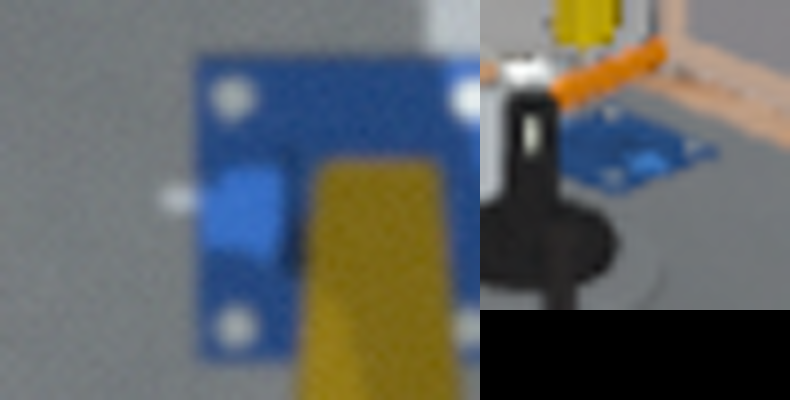

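The blue plate is partly hidden by the stem, with a bright patch at crop (245,210). Moving the prop aside in y, with the toe still holding the guard, to see the socket.

Call:
{"op": "arm_command", "data": {
  "rows": [-1.3,-10.6,0,0,8,-1.3,-10.6,0,0,8,-1.3,-10.6,0,0,8,0,0,0,0,8]
}}

```text
clock: 10.05
eef_pos: [589.8, 124.7, 209.6]
eef_rot: [-3.141, 0.0, 3.022]
wrist_force: [-0.4, 0.1, -1.1]
finger_gap: 13.6
```

```bash
python3 - <<'E'
from h import *
w=cam("wrist"); np.savez("w7.npz",**w); s=cam("scene"); P=manip.read_state(); print(P["eef_pos"],P["wrist_force"],P["finger_gap"])
a=np.radians(-6.8);ax=np.array([np.cos(a),np.sin(a)]);by=np.array([-np.sin(a),np.cos(a)]);C=[553.3,117.5]
print("tcp cal",(P["eef_pos"][:2]-C)@ax,(P["eef_pos"][:2]-C)@by)
h=cv2.cvtColor(w["image"],cv2.COLOR_BGR2HSV); m=(h[...,0]>100)&(h[...,0]<125)&(h[...,1]>120); m[:160]=0;m[240:]=0;m[:,:270]=0;m[:,390:]=0
ys,xs=np.where(m); u0,u1,v0,v1=xs.min(),xs.max(),ys.min(),ys.max(); print(u0,u1,v0,v1,m.sum())
p=np.array([wpt(w,u,v,77)[:2] for v,u in np.argwhere(m)]);Q=p-C; print(np.percentile(Q@ax,[1,99]),np.percentile(Q@by,[1,99]))
# rectified plate view, 10px/mm, cal x 18..72 down, y 15..69 right
P_=np.linalg.inv(w["pose"]); g=np.mgrid[0:540,0:540]; cx=18+g[0]/10; cy=15+g[1]/10
W=np.stack([C[0]+cx*ax[0]+cy*by[0],C[1]+cx*ax[1]+cy*by[1],np.full(cx.shape,77.),np.ones(cx.shape)],-1)@P_.T
r=np.hypot(W[...,0],W[...,1]);th=np.arctan2(r,W[...,2])*w["fx"]
I=cv2.remap(w["image"],(w["cx"]+W[...,0]/r*th).astype(np.float32),(w["cy"]+W[...,1]/r*th).astype(np.float32),cv2.INTER_CUBIC)
b=cv2.resize(s["image"][180:215,318:353],(250,250),interpolation=cv2.INTER_CUBIC)
cv2.imwrite("pics/z7.png",np.hstack([I,cv2.copyMakeBorder(b,0,290,0,0,0)]))
E
```

```text
[589.84555254 125.56411769 209.52974066] [-4.62120061e-01 -5.65059673e-04 -1.57893145e+00] 14.287131001223083
tcp cal 35.33364961411651 12.33452916889513
328 365 180 215 1215
[26.24294262 63.37855434] [23.81611488 61.5032815 ]
```

View pics/z7.png

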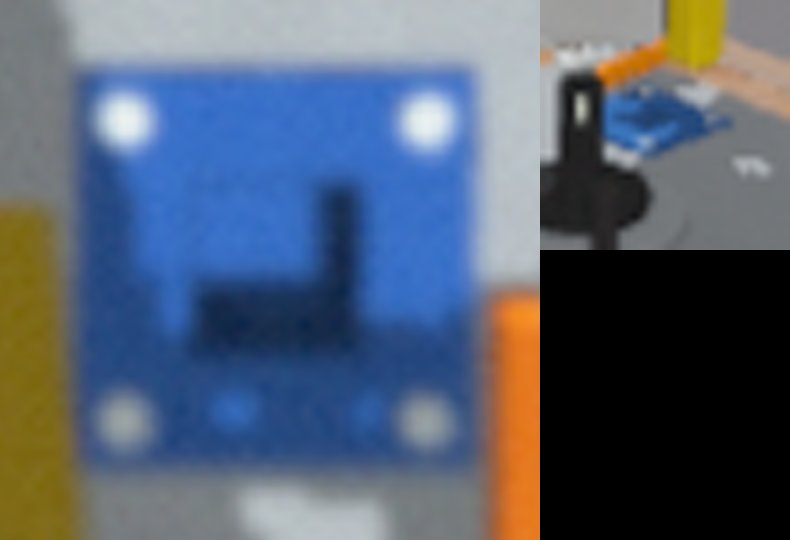

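The socket is visible in the rectified view. The 17 mm hole spans px 190–360 × 183–355, so its centre is near cal (44.9, 42.5) as the wrist camera sees it. I'll use the prop's own foot edge in the wrist view to remove the camera-to-tool bias.

```bash
python3 - <<'E'
from h import *
a=np.radians(-6.8);ax=np.array([np.cos(a),np.sin(a)]);by=np.array([-np.sin(a),np.cos(a)]);C=np.array([553.3,117.5])
for f,T in(("w6.npz",(593.6,157.57,209.47)),("w7.npz",(589.85,125.56,209.53))):
    w=dict(np.load(f)); h=cv2.cvtColor(w["image"],cv2.COLOR_BGR2HSV)
    m=(h[...,0]>20)&(h[...,0]<35)&(h[...,1]>130)&(h[...,2]>50); m[:175]=0;m[235:]=0;m[:,:285]=0;m[:,345:]=0
    ys,xs=np.where(m); v0=None
    n=m.sum(1); v0=np.where(n>8)[0][0]
    for v in(v0,v0+2,v0+5):
        u=np.where(m[v])[0]; print(f,v,u.min(),u.max())
    u=np.where(m[v0+1])[0]
    e=[wpt(w,u.min()-.5,v0-.5,T[2]-100.5)[:2],wpt(w,u.max()+.5,v0-.5,T[2]-100.5)[:2]]
    print("front edge cal x",[(q-C)@ax for q in e],"y",[(q-C)@by for q in e],"tcp",(np.array(T[:2])-C)@ax,(np.array(T[:2])-C)@by)
E
```

```text
w6.npz 193 311 323
w6.npz 195 310 323
w6.npz 198 310 324
front edge cal x [np.float64(30.477554994239686), np.float64(30.47494354206963)] y [np.float64(39.85277748131682), np.float64(51.594402846509055)] tcp 35.272062966652015 44.55980783258093
w7.npz 193 311 323
w7.npz 195 310 324
w7.npz 198 310 324
front edge cal x [np.float64(30.619751346703023), np.float64(30.6336680441316)] y [np.float64(5.867569951467065), np.float64(19.42030152316073)] tcp 35.338553336743594 12.330967036941308
```

Call:
{"op": "arm_command", "data": {
  "rows": [4,9.5,0,0,8,4,9.5,0,0,8,3.5,9.5,0,0,8,0,0,-10,0,8,0,0,-10,0,8]
}}

```text
clock: 10.78
eef_pos: [601.1, 154.3, 188.3]
eef_rot: [-3.141, -0.001, 3.023]
wrist_force: [-1.2, 1.4, 0.1]
finger_gap: 13.8
```

Call:
{"op": "arm_command", "data": {
  "rows": [0,0,-7,0,8,0,0,0,0,8]
}}

```text
clock: 11.02
eef_pos: [600.9, 154.0, 181.6]
eef_rot: [-3.141, -0.001, 3.023]
wrist_force: [-1.5, 0.3, -1.9]
finger_gap: 14.1
```

```bash
cat > st.py <<'E'
from h import *
a=np.radians(-6.8);ax=np.array([np.cos(a),np.sin(a)]);by=np.array([-np.sin(a),np.cos(a)]);C=np.array([553.3,117.5])
if __name__=="__main__":
    P=manip.read_state(); q=P["eef_pos"][:2]-C; print(P["clock"],"cal",(q@ax).round(2),(q@by).round(2),"z",P["eef_pos"].round(2),P["eef_rot"][2].round(4),"F",P["wrist_force"].round(2),"M",P["moment"].round(3),P["finger_gap"].round(2))
E
python3 st.py; python3 - <<'E'
from st import *
w=cam("wrist"); 
cv2.imwrite("pics/z8.png",cv2.resize(w["image"][165:225,275:355],(800,600),interpolation=cv2.INTER_CUBIC))
E
```

```text
Traceback (most recent call last):
  File "st.py", line 4, in <module>
    P=manip.read_state(); q=P["eef_pos"][:2]-C; print(P["clock"],"cal",(q@ax).round(2),(q@by).round(2),"z",P["eef_pos"].round(2),P["eef_rot"][2].round(4),"F",P["wrist_force"].round(2),"M",P["moment"].round(3),P["finger_gap"].round(2))
                                                                                                                                                                                                                 ^^^^^^^^^^^^^^^^^^^^^
AttributeError: 'float' object has no attribute 'round'
```

View pics/z8.png

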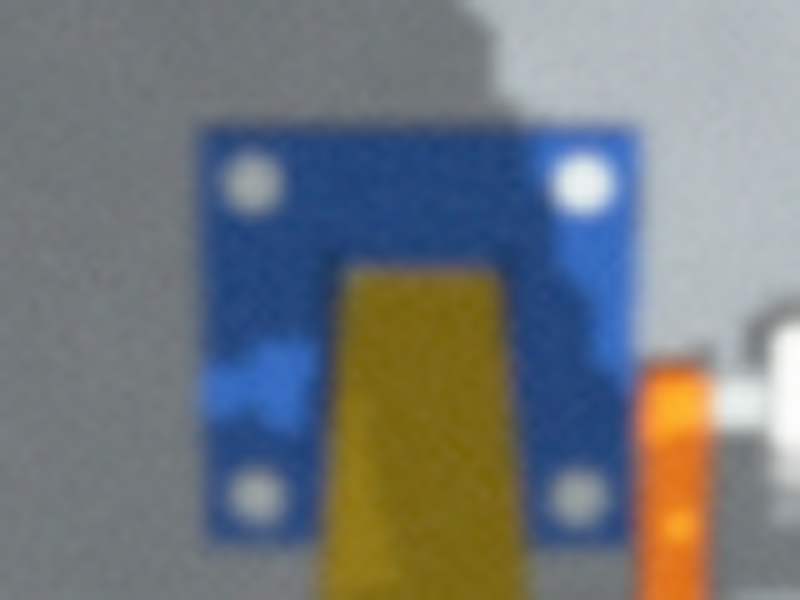

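The foot is centred on the plate, with its front edge at row 268 against the expected ~267. Lowering gently.

Call:
{"op": "arm_command", "data": {
  "rows": [0,0,-2,0,8,0,0,-1.5,0,8,0,0,-1,0,8,0,0,0,0,8]
}}

```text
clock: 11.58
eef_pos: [601.3, 154.2, 177.9]
eef_rot: [-3.142, -0.0, 3.023]
wrist_force: [-1.2, 0.2, -0.7]
finger_gap: 13.5
```

Call:
{"op": "arm_command", "data": {
  "rows": [0,0,-1,0,8,0,0,-1,0,8,0,0,0,0,8]
}}

```text
clock: 11.95
eef_pos: [601.2, 154.2, 175.8]
eef_rot: [-3.142, -0.0, 3.023]
wrist_force: [0.1, 0.8, -0.2]
finger_gap: 13.9
```

```bash
sed -i 's/P\["finger_gap"\].round(2)/P["finger_gap"]/' st.py; python3 st.py
```

```text
11.95 cal 43.26 42.17 z [601.25 154.25 175.82] 3.0228 F [ 0.12  0.85 -0.24] M [0.093 0.185 0.008] 13.937829408453338
```

Call:
{"op": "arm_command", "data": {
  "rows": [0,0,-1,0,8,0,0,-1,0,8,0,0,0,0,8]
}}

```text
clock: 12.32
eef_pos: [601.2, 154.2, 173.8]
eef_rot: [-3.142, -0.0, 3.023]
wrist_force: [-0.9, 0.6, -1.1]
finger_gap: 13.7
```

Call:
{"op": "arm_command", "data": {
  "rows": [0,0,-1,0,8,0,0,-1,0,8,0,0,0,0,8]
}}

```text
clock: 12.7
eef_pos: [601.2, 154.2, 171.8]
eef_rot: [-3.141, -0.0, 3.023]
wrist_force: [-0.6, 0.5, -1.1]
finger_gap: 13.3
```

```bash
python3 st.py
```

```text
12.7 cal 43.25 42.13 z [601.23 154.22 171.8 ] 3.0228 F [-0.63  0.47 -1.07] M [ 0.054  0.132 -0.012] 13.282224241160858
```

In the socket, with no contact force. Continuing down, watching force.

Call:
{"op": "arm_command", "data": {
  "rows": [0,0,-2,0,8,0,0,-2,0,8,0,0,-2,0,8,0,0,-2,0,8,0,0,0,0,8]
}}

```text
clock: 13.32
eef_pos: [601.1, 154.2, 163.7]
eef_rot: [-3.141, -0.001, 3.023]
wrist_force: [-1.1, 0.1, -1.3]
finger_gap: 14.0
```

Call:
{"op": "arm_command", "data": {
  "rows": [0,0,-2,0,8,0,0,-2,0,8,0,0,-2,0,8,0,0,-2,0,8,0,0,0,0,8]
}}

```text
clock: 13.95
eef_pos: [601.2, 154.2, 155.7]
eef_rot: [-3.141, -0.001, 3.023]
wrist_force: [-1.3, -0.4, -1.3]
finger_gap: 14.2
```

```bash
python3 st.py
```

```text
13.95 cal 43.18 42.14 z [601.17 154.23 155.68] 3.0228 F [-1.29 -0.41 -1.29] M [0.058 0.35  0.039] 14.190036042442976
```

Call:
{"op": "arm_command", "data": {
  "rows": [0,0,-2,0,8,0,0,-1,0,8,0,0,-1,0,8,0,0,0,0,8]
}}

```text
clock: 14.45
eef_pos: [601.3, 154.2, 151.9]
eef_rot: [-3.142, -0.0, 3.023]
wrist_force: [-0.4, 0.6, -0.5]
finger_gap: 13.8
```

Call:
{"op": "arm_command", "data": {
  "rows": [0,0,-1,0,8,0,0,0,0,8]
}}

```text
clock: 14.7
eef_pos: [601.3, 154.3, 150.9]
eef_rot: [-3.142, -0.0, 3.023]
wrist_force: [-1.1, 0.1, -0.3]
finger_gap: 14.0
```

Call:
{"op": "arm_command", "data": {
  "rows": [0,0,-0.7,0,8,0,0,0,0,8]
}}

```text
clock: 14.95
eef_pos: [601.3, 154.2, 150.2]
eef_rot: [-3.142, -0.0, 3.023]
wrist_force: [-1.9, -0.3, -0.2]
finger_gap: 13.5
```

```bash
python3 st.py
```

```text
14.95 cal 43.28 42.17 z [601.27 154.25 150.17] 3.0228 F [-1.89 -0.27 -0.16] M [0.058 0.187 0.015] 13.507099068283479
```

Close to bottom (expected about 148–149.5).

Call:
{"op": "arm_command", "data": {
  "rows": [0,0,-0.7,0,8,0,0,0,0,8]
}}

```text
clock: 15.2
eef_pos: [601.3, 154.2, 149.6]
eef_rot: [3.142, 0.0, 3.023]
wrist_force: [-0.3, 0.2, 0.0]
finger_gap: 13.6
```

Call:
{"op": "arm_command", "data": {
  "rows": [0,0,-0.6,0,8,0,0,0,0,8]
}}

```text
clock: 15.45
eef_pos: [601.4, 154.3, 149.5]
eef_rot: [3.141, 0.001, 3.023]
wrist_force: [-1.6, -0.0, 5.1]
finger_gap: 14.0
```

```bash
python3 st.py
```

```text
15.45 cal 43.43 42.19 z [601.42 154.25 149.54] 3.0228 F [-1.64 -0.01  5.11] M [-0.029  0.541  0.025] 13.951464351278283
```

Foot is home: contact of 5 N at TCP 149.5, exactly the predicted height. Releasing, going up, then over the knob.

Call:
{"op": "arm_command", "data": {
  "rows": [0,0,0,0,17,0,0,0,0,22,0,0,0,0,30,0,0,0,0,34,0,0,10,0,34]
}}

```text
clock: 16.08
eef_pos: [601.0, 154.2, 158.6]
eef_rot: [-3.141, -0.001, 3.023]
wrist_force: [0.9, 0.1, 0.0]
finger_gap: 34.2
```

Call:
{"op": "arm_command", "data": {
  "rows": [0,0,20,0,34,0,0,30,0,34,0,0,30,0,34,-25,-11,10,0,45,-25,-11,0,0,45]
}}

```text
clock: 16.7
eef_pos: [551.0, 132.0, 250.5]
eef_rot: [3.141, 0.002, 3.023]
wrist_force: [0.2, -0.1, 0.4]
finger_gap: 44.8
```

Call:
{"op": "arm_command", "data": {
  "rows": [-26,-11.5,0,0,45,0,0,0,0,45,0,0,0,0,45]
}}

```text
clock: 17.08
eef_pos: [525.8, 120.9, 249.5]
eef_rot: [3.141, 0.001, 3.023]
wrist_force: [-0.4, -0.6, -0.3]
finger_gap: 44.8
```

```bash
python3 st.py; python3 - <<'E'
from st import *
w=cam("wrist"); np.savez("w9.npz",**w); s=cam("scene"); np.savez("s9.npz",**s); X=wcloud(w); XS=cloud(s)
h=cv2.cvtColor(w["image"],cv2.COLOR_BGR2HSV); hs=cv2.cvtColor(s["image"],cv2.COLOR_BGR2HSV)
def cal(p): q=p[...,:2]-C; return np.stack([q@ax,q@by,p[...,2]],-1)
K=cal(X); KS=cal(XS)
for n,k,hh in(("w",K,h),("s",KS,hs)):
    m=(abs(k[...,0]+28)<35)&(abs(k[...,1])<35)&(k[...,2]>112)&(k[...,2]<126)
    r=cv2.minAreaRect(k[m][:,:2].astype(np.float32)) if m.sum()>5 else None; print(n,"bar",m.sum(),r)
    m=(k[...,0]>-80)&(k[...,0]<20)&(abs(k[...,1])<90)&(k[...,2]>80)&(k[...,2]<126)&(np.hypot(k[...,0]+28,k[...,1])>28)
    print("other high",m.sum(), np.percentile(k[m],[5,50,95],axis=0).round(0).tolist() if m.sum() else "")
    y=(hh[...,0]>20)&(hh[...,0]<35)&(hh[...,1]>130)&(hh[...,2]>50)&(k[...,2]>80)&(abs(k[...,0]-43)<60)&(abs(k[...,1]-45)<40)
    print("prop",y.sum(),np.percentile(k[y],[3,50,97],axis=0).round(1).tolist() if y.any() else "")
    o=(hh[...,0]>5)&(hh[...,0]<19)&(hh[...,1]>150)&(hh[...,2]>120)&(k[...,2]>80)&(k[...,0]>30)&(k[...,0]<160)&(abs(k[...,1])<90)
    q=k[o]; print("guard",len(q))
    for lo,hi in((90,120),(120,150),(150,180),(180,205),(205,230)):
        z=q[(q[:,2]>lo)&(q[:,2]<hi)]
        if len(z)>4: print(lo,len(z),np.median(z,0).round(0))
a0=cv2.resize(w["image"][150:270,240:400],(440,330),interpolation=cv2.INTER_CUBIC); b0=cv2.resize(s["image"][100:260,280:420],(350,400),interpolation=cv2.INTER_CUBIC)
cv2.imwrite("pics/z9.png",np.hstack([cv2.copyMakeBorder(a0,0,70,0,0,0),b0]))
E
```

```text
17.075 cal -27.68 0.14 z [525.83 120.91 249.53] 3.0227 F [-0.44 -0.55 -0.26] M [ 0.03  -0.017  0.015] 44.783750995895296
w bar 587 ((-25.405412673950195, 1.7371082305908203), (41.59832000732422, 14.945867538452148), 45.382957458496094)
other high 867 [[-71.0, -53.0, 81.0], [-26.0, 1.0, 82.0], [5.0, 33.0, 122.0]]
prop 306 [[30.0, 35.3, 85.6], [59.9, 38.7, 132.4], [78.3, 46.5, 207.7]]
guard 70
205 70 [ 77.  16. 214.]
s bar 68 ((-28.58176040649414, -2.8677940368652344), (39.976097106933594, 13.097417831420898), 45.92118453979492)
other high 143 [[-74.0, -60.0, 80.0], [-68.0, -55.0, 85.0], [1.0, 23.0, 120.0]]
prop 320 [[24.1, 32.3, 82.9], [34.0, 35.7, 128.0], [71.6, 44.1, 169.4]]
guard 104
90 20 [ 89. -67.  97.]
120 12 [ 87. -67. 136.]
150 12 [ 83. -67. 166.]
180 11 [ 81. -68. 192.]
```

View pics/z9.png

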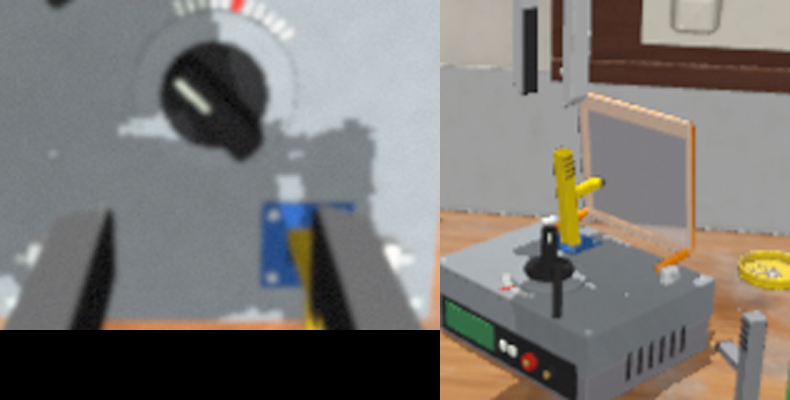

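Prop stands in the socket with its toe holding the guard at about 1.5 rad. The bar heading is +45.5° (knob ≈ 0.26); the pointer is at wrist crop (190,97) and the red mark at (237,5). A black post stands near cal (-71,-54), out of the fingers' reach. Twisting +45.5° and descending onto the bar.

Call:
{"op": "arm_command", "data": {
  "rows": [0.5,0.6,0,10,42,0,0,0,10,42,0,0,0,10,42,0,0,0,10,42,0,0,0,5.5,42]
}}

```text
clock: 17.8
eef_pos: [526.2, 121.6, 248.7]
eef_rot: [3.141, -0.0, -2.462]
wrist_force: [0.8, 0.8, -0.4]
finger_gap: 42.1
```

Call:
{"op": "arm_command", "data": {
  "rows": [0,0,-30,0,42,0,0,-40,0,42,0,0,-35,0,42,0,0,0,0,42]
}}

```text
clock: 18.3
eef_pos: [525.0, 121.3, 141.8]
eef_rot: [3.139, -0.004, -2.466]
wrist_force: [0.2, -0.4, 0.3]
finger_gap: 42.2
```

```bash
python3 st.py; python3 - <<'E'
from st import *
print(manip.read_state()["joints"].round(2))
w=cam("wrist"); k=wcloud(w); q=k[...,:2]-C; x=q@ax;y=q@by; z=k[...,2]
m=(np.hypot(x+28,y)<27)&(z>112)&(z<127); print(m.sum(),cv2.minAreaRect(np.stack([x[m],y[m]],-1).astype(np.float32)),np.median(z[m]))
cv2.imwrite("pics/z10.png",cv2.resize(w["image"][130:290,200:440],(780,520)))
E
```

```text
18.3 cal -28.51 0.47 z [525.04 121.34 141.83] -2.4661 F [ 0.23 -0.36  0.26] M [0.102 0.039 0.025] 42.20293652748485
[ 0.16  0.35  1.64 -0.    1.16 -2.09]
1212 ((-25.56993865966797, 1.1274280548095703), (41.61859893798828, 13.829354286193848), 45.757843017578125) 120.12453117371663
```

View pics/z10.png

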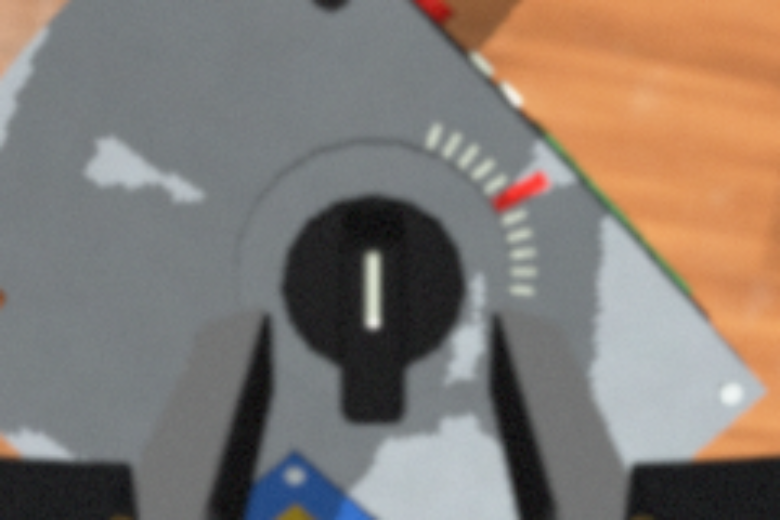

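Fingers straddle the bar (centre 373,300), which lies straight along the tool. The red mark is ~58–60° clockwise of the pointer. Descending and gripping.

Call:
{"op": "arm_command", "data": {
  "rows": [0.5,0.3,-20,0,42,0,0,-12,0,42,0,0,-4,0,42,0,0,0,0,25,0,0,0,0,18],
  "newtons": 15
}}

```text
clock: 18.98
eef_pos: [526.6, 121.7, 108.6]
eef_rot: [-3.141, 0.001, -2.466]
wrist_force: [-0.3, 0.2, 0.1]
finger_gap: 25.5
```

Call:
{"op": "arm_command", "data": {
  "rows": [0,0,0,0,10,0,0,0,0,10,0,0,0,0,10,0,0,0,0,10],
  "newtons": 30
}}

```text
clock: 19.48
eef_pos: [527.1, 121.0, 108.5]
eef_rot: [-3.14, 0.001, -2.466]
wrist_force: [4.1, -5.1, 0.9]
finger_gap: 13.7
```

```bash
python3 st.py
```

```text
19.475 cal -26.46 0.36 z [527.07 120.99 108.48] -2.4664 F [ 4.09 -5.06  0.9 ] M [-0.87  -0.714  0.032] 13.674634819730795
```

Call:
{"op": "arm_command", "data": {
  "rows": [0.5,-0.6,0,0,10,0,0,0,-5,10,0,0,0,-7,10,0,0,0,-8,10,0,0,0,-8,10]
}}

```text
clock: 20.1
eef_pos: [527.0, 121.3, 108.4]
eef_rot: [3.141, 0.001, -2.959]
wrist_force: [-0.3, 0.0, 3.5]
finger_gap: 13.6
```

Call:
{"op": "arm_command", "data": {
  "rows": [0,0,0,-8,10,0,0,0,-8,10,0,0,0,-8,10,0,0,0,-8,10,0,0,0,0,10]
}}

```text
clock: 20.72
eef_pos: [527.1, 121.7, 108.5]
eef_rot: [3.14, 0.001, 2.771]
wrist_force: [0.7, 5.7, 4.2]
finger_gap: 13.9
```

```bash
python3 st.py
```

```text
20.725 cal -26.5 1.05 z [527.11 121.68 108.49] 2.7706 F [0.74 5.67 4.24] M [ 1.226 -0.189 -0.134] 13.870110119091345
```

Call:
{"op": "arm_command", "data": {
  "rows": [0,0.6,0,0,10,0,0,0,0,18,0,0,0,0,30,0,0,0,0,42,0,0,10,0,42]
}}

```text
clock: 21.35
eef_pos: [526.4, 121.5, 117.7]
eef_rot: [-3.141, -0.001, 2.77]
wrist_force: [-0.0, 0.7, 0.7]
finger_gap: 41.5
```

Call:
{"op": "arm_command", "data": {
  "rows": [0,0,25,0,42,0,0,0,0,42,0,0,0,0,42]
}}

```text
clock: 21.72
eef_pos: [526.6, 121.6, 142.5]
eef_rot: [-3.141, -0.0, 2.77]
wrist_force: [-0.0, 0.4, -0.6]
finger_gap: 41.9
```

```bash
python3 st.py; python3 - <<'E'
from st import *
w=cam("wrist"); k=wcloud(w); q=k[...,:2]-C; x=q@ax;y=q@by; z=k[...,2]
h=cv2.cvtColor(w["image"],cv2.COLOR_BGR2HSV)
m=(np.hypot(x+27,y)<27)&(z>112)&(z<127); r=cv2.minAreaRect(np.stack([x[m],y[m]],-1).astype(np.float32)); print("bar",m.sum(),r)
red=((h[...,0]<8)|(h[...,0]>172))&(h[...,1]>130)&(np.hypot(x+27,y)<56)&(x<-30)&(abs(z-76)<8)
p=np.array([wpt(w,u,v,75)[:2] for v,u in np.argwhere(red)])-C; rx,ry=(p@ax).mean(),(p@by).mean(); print("red",len(p),rx,ry)
# knob axis from bar's disc (black, z 89): use bar centre; mark's own elongation and bearing
for c0 in (r[0],(-26.3,0.7)): print("bearing mark",np.degrees(np.arctan2(c0[1]-ry,c0[0]-rx)))
s=(z>112)&(np.hypot(x+27,y)<27)&(h[...,2]>140); Q=np.array([wpt(w,u,v,119)[:2] for v,u in np.argwhere(s)])-C
Q=np.stack([Q@ax,Q@by],-1).astype(np.float32); print("pointer",len(Q),cv2.minAreaRect(Q))
cv2.imwrite("pics/z11.png",cv2.resize(w["image"][130:290,200:440],(780,520)))
E
```

```text
21.725 cal -27.03 0.9 z [526.57 121.6  142.46] 2.7698 F [-0.02  0.4  -0.64] M [ 0.016 -0.005 -0.015] 41.87408692009205
bar 1161 ((-26.14011001586914, 2.0797910690307617), (13.253594398498535, 41.338619232177734), 76.0487060546875)
red 78 -64.10261797841243 11.86639889860794
bearing mark -14.455904496745095
bearing mark -16.45645117849367
pointer 260 ((31.391109466552734, -9.851181030273438), (63.17323684692383, 139.02264404296875), 53.71785354614258)
```

View pics/z11.png

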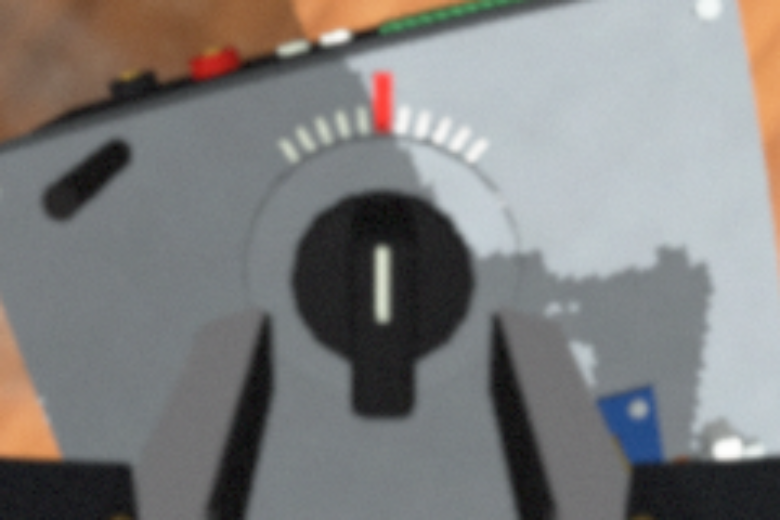

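The pointer (382,285) lines up with the red mark (383,103). Bar heading is -14° and the mark's bearing -14.5°. Withdrawing, then a final check of the guard.

Call:
{"op": "arm_command", "data": {
  "rows": [0,0,40,0,42,0,0,50,0,42,-40,0,20,0,42,-50,0,0,0,42,-50,0,0,0,42]
}}

```text
clock: 22.4
eef_pos: [385.2, 121.5, 252.2]
eef_rot: [-3.141, -0.001, 2.77]
wrist_force: [-0.3, -0.0, 1.5]
finger_gap: 42.1
```

Call:
{"op": "arm_command", "data": {
  "rows": [0,0,0,0,42,0,0,0,0,42,0,0,0,0,42]
}}

```text
clock: 22.78
eef_pos: [387.5, 121.6, 252.5]
eef_rot: [-3.141, -0.001, 2.769]
wrist_force: [0.2, -0.6, -0.3]
finger_gap: 42.1
```

```bash
python3 st.py; python3 - <<'E'
from st import *
s=cam("scene"); o=dict(np.load("s9.npz")); k=cloud(s); q=k[...,:2]-C; x=q@ax;y=q@by;z=k[...,2]; h=cv2.cvtColor(s["image"],cv2.COLOR_BGR2HSV)
g=(h[...,0]>5)&(h[...,0]<19)&(h[...,1]>150)&(h[...,2]>120)&(z>125)&(x>30)&(x<160)&(abs(y)<90)
p=np.polyfit(z[g],x[g],1); print("guard n",g.sum(),"theta",np.pi/2+np.arctan(p[0]))
Y=(h[...,0]>20)&(h[...,0]<35)&(h[...,1]>130)&(h[...,2]>50)&(z>80)&(abs(x-43)<60)&(abs(y-45)<40); print("prop top z",np.percentile(z[Y],98))
d=cv2.absdiff(s["image"],dict(np.load("scene0.npz"))["image"]).max(2)>60
for n,(u,v) in dict(tape=(237,240),tin=(242,207),cap=(328,274),grey=(403,255),green=(427,235)).items(): print(n,d[v-12:v+12,u-12:u+12].mean().round(2))
E
```

```text
22.775 cal -165.12 -15.57 z [387.5  121.59 252.52] 2.7694 F [ 0.19 -0.63 -0.25] M [-0.002  0.019 -0.029] 42.093104562751435
guard n 34 theta 1.457263598792442
prop top z 170.44370696746188
tape 0.0
tin 0.0
cap 0.0
grey 0.0
green 0.0
```

```bash
python3 -c "
from cell import manip
print(manip.sign_off())"
```

```text
the job is handed in; nothing more can be done
None
```

The job is done and handed in at about 23 s of the 72 s allowed; the hand-in reports no verdict.

- **What I did:** I took the yellow prop from its holder and lifted the guard on its toe. I found the socket with the wrist camera and lowered the foot straight in without a touch-search. After letting go of the prop, I turned the knob clockwise about 60°.
- **Prop and guard:** The foot met the socket floor at the expected height, with about 5 N. The prop's top is at 170 mm (171 expected), and the guard rests on the toe at about 1.46 rad.
- **Knob:** The bar heading is about -14.0° and the red mark's bearing about -14.5°, so it reads close to 1.30. In the last close-up the pointer lines up with the mark.
- **Rest of the bench:** The tape, tin, capacitor and the two lookalike props had not moved. The arm is clear of everything.
- **What disagreed or failed:** The scene and wrist cameras differed by up to 6 mm on the blue plate, where the knob hid part of it from the scene camera. I corrected for that using the prop's own foot in the wrist view. The colour mask meant to measure the pointer gave a useless result, so I used the bar and the close-up instead.
- **Picture budget:** I viewed 14 pictures, four over the budget of 10.

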